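# Tighten the nut at the bottom of the pedestal's deep bore

## Robot

A 6-joint arm with a two-finger parallel gripper is mounted at the origin on a cart in front of the work surface, level with it; the furniture and walls round the work are solid. World frame = base frame: x ahead of the robot, y to its left, z up, the work surface at z = 0. Lengths are in m, angles in rad, forces in N, time in s.
With the tool pointing down it reaches from about 0.325 to 1 m from the base axis. Payload 5.1 kg.
Tool frame: the origin (TCP) lies midway between the tips of the shut fingers; the grasp point (between the pads) lies 19 mm behind it; z points along the fingers, y is the direction in which the jaws open and shut (so a half turn about z gives the same grasp; the last joint's range is limited). The gripper opens to 85 mm and grips with 20 to 120 N. Pads are 22 mm wide; open, the fingers measure 114 mm over their backs; the gripper's body (76 mm by 85 mm) begins 54 mm behind the grasp point. The pads swing forward as they close: fully open they stand 13 mm farther back than shut.
Start: joints at [-1.19, 0.124, 1.65, -0, 1.367, -0.083], TCP at [0.291, -0.581, 0.231] pointing down, gripper open.
Joint ranges: [-2.61, 2.61], [-1.02, 2.33], [0.03, 2.71], [-1.35, 4.49], [0.32, 2.68], [-2.91, 2.91]. Speed limits (rad/s): [2.57, 2.57, 3.14, 3.14, 3.14, 3.14].

## Interface

Orientations are given as a rotation vector (axis times angle).
In Python, from plant import bot, vision gives the robot as it stands. Calls block until the motion is done:
- bot.goto(position, orientation): joint-space move of the TCP to a pose.
- bot.move_l(position, ori=None, vel=0.15, contact_N=None): straight line of the TCP; ori=None keeps the orientation; vel is the mean speed in m/s. With contact_N (N) it stops when the force on the tool has changed by that much, and returns True; else False.
- bot.move_j(angles): joint-space move.
- bot.set_gripper(opening, newtons=None): finger opening in m; newtons is the grip in N (None keeps the last); returns when the fingers have stopped.
- bot.wait(seconds).
- bot.ik(position, orientation): joint angles nearest the present ones, or None.
- bot.get_state(): the state.
- vision.snapshot(name): name is "side" or "top"; returns the picture (420x560x3 uint8, red, green, blue); there is no depth.
- vision.calibration(name): a dict with "mtx" (3x3 intrinsics, pixels), "dist" ([k1, k2, p1, p2, k3] as OpenCV has them; the pictures are not rectified), "view" (4x4, takes a point from world to camera coordinates). Camera axes: x right, y up, looking along -z (the intrinsics and any distortion apply to the point x, -y, -z); pixel columns grow to the right and rows downward; lengths in m; the calibration is good to about 2 mm. A picture is of the moment at which its call begins. calibration takes no time and is no camera call.
A pose or a line that the arm cannot do raises bot.MotionError and nothing moves.
- bot.close_job(): hands the job in, once; it reports no verdict.
The state is a dict: "t": time; "joint_positions": joint angles; "joint_vel": joint speeds; "joint_efforts": joint torques, N m; "tcp_pos": TCP position; "tool_rot": TCP orientation; "wrist_force": force on the tool from outside, world axes, zero at the start; "wrist_torque": the same for the moment, N m; "gripper_width": finger opening in m.
Only numpy, scipy, OpenCV 4.12 (cv2) and the standard library are available. Lean on these libraries where they do the work, as an engineer would, in place of code of your own. Each camera call takes 0.05 s, during which the arm holds its last target.

## Task

Take the long T-handled socket key out of its wooden stand, lower it into the iron pedestal's deep bore, feel it gently home over the square nut at the bottom, and turn the nut clockwise until it comes up tight: hold about half a newton metre against it for a moment, and never as much as one. Then draw the key out and stand it back upright in its stand, leaving the cup and the awl between them undisturbed.

Things in the scene. Friction and masses are not known exactly. Their poses are not given: they have to be found in the camera images.
- key_handle (a point): centre of the wooden cross-handle of the loose, upright socket key (0.32 kg); z axis = up along the key's shaft, x axis = along the handle. Handle: dark wood bar 74 mm long (x), 18 mm thick (y: grip here), 28 mm high. The key's lower end lies 165 mm below this point; between them a 14 mm round steel shaft
- key_foot (a point): centre of the key's open lower end; same axes as key_handle. From here up: a round steel socket 37 mm in diameter, 35 mm tall (a cone joins it to the shaft by 44 mm), with a square hole 20 mm across flats (flats square to x and y) and 26 mm deep
- stand_in (a point): centre of the inner floor, 10 mm above the bench, of the fixed wooden stand (round block 80 mm in diameter, 45 mm high) in which the key stands upright at the start and again at the end: round hole 42 to 46 mm wide, 35 mm deep
- bore_mouth (a point): centre of the bore's mouth, at the top of the pedestal, 96 mm above the bench; z axis = up the bore. Bore 40 mm in diameter, flared over its top 8 mm
- bore_floor (a point): on the bore's axis 79 mm below bore_mouth: the washer, on which the key's foot rests when fully home. On it stands the centred square nut, 18 mm across flats: straight sides up to 11 mm, a taper to 11 mm across at 14 mm, a 10 mm round stud end to 19 mm above this point
- pedestal: fixed dark iron pedestal that holds bore, washer, stud and nut; origin at the centre of its underside, z up. Square flange 100 mm wide, 14 mm thick; round boss 68 mm in diameter (76 mm at the top), 96 mm high in all. Its yaw says nothing of how the nut's flats stand: see nut
- nut (a joint): how far the nut is run down its stud, rad, clockwise from above positive: starts 0.35 to 0.75 below 0; 0 = hard down, where it stops. It drags 0.12 N m and stays where left. Where its flats point is not given: the socket first stops about 12 mm above bore_floor; pressed lightly (5 N) and turned, within 90 degrees it drops over the nut (fits within 6 degrees)
- stud (a joint): elastic twist of the stud, rad, clockwise positive, 0 unloaded: 4 N m per rad, so twist x 4 = the torque on the nut (0.5 N m = 0.125 rad, 1 N m = 0.25 rad)
- nail_cup: loose glazed cup of nails, 70 mm wide, 62 mm tall, between stand and pedestal; origin at the centre of its underside; leave alone
- awl: loose awl lying on the bench, 128 mm long, 35 mm high, nearer the robot than the cup; origin at the centre of its underside; leave alone
- key: the key as a whole; origin and axes as key_foot
Not all that is in view belongs to the job. What is shaped like the key but turquoise is not meant.

How it is judged:
On the way, in this order (a step that is already met when the one before it is completed fails the run):
1. the key is fully home over the nut at the bottom of the bore (horizontal distance between key_foot and bore_floor below 0.005 m and z of key_foot in the frame of bore_floor below 0.005 m), for 0.2 s.
2. the nut is run hard down and the key, still home on it, holds at least 0.32 N m on it for 0.3 s (all of step 1 and value of joint nut above -0.05 rad and value of joint stud above 0.08 rad), for 0.3 s.
At the end, for the whole second after the job is handed in: the nut is still hard down (within 0.06 rad) and the key stands upright (within 7 degrees) and still in its stand, its foot on the stand's floor (within 6 mm) and centred within 10 mm (value of joint nut above -0.06 rad and horizontal distance between key_foot and stand_in below 0.01 m and z of key_foot in the frame of stand_in below 0.006 m and angle between key_handle's own z axis and vertical below 0.12 rad and linear speed of key below 0.02 m/s); the robot touches nothing.
It fails at once if the nut is overtightened: 1 N m or more (value of joint stud above 0.25 rad).
It fails at once if the key, not yet home on the nut, is forced against the pedestal or the nut with over 40 N (z of key_foot in the frame of bore_floor above 0.006 m and contact force between key and pedestal above 40 N).
It fails at once if the cup is disturbed, moved over 20 mm (distance of nail_cup from where it was at the start of the episode above 0.02 m).
It fails at once if the awl is disturbed, moved over 20 mm (distance of awl from where it was at the start of the episode above 0.02 m).
It also fails if it takes over 67 s, if anything falls off the work surface, if the arm or the gripper's body presses on something with over 40 N, if the wrist force passes 120 N, or if a joint passes its speed limit or range.

## Working session

There is one attempt and no reset: what is moved stays moved. The work goes in short steps, each a Python script; the robot and the scene stay as the last script left them, time stands still between calls to the robot, and variables do not carry over. Pictures are saved under pics/ and viewed, and the job is handed in when it is done.

```bash
ls; mkdir -p pics; python3 - <<'E'
from plant import bot, vision
import cv2, numpy as np
for n in ("side","top"):
    im=vision.snapshot(n); cv2.imwrite(f"pics/{n}0.png",im[:,:,::-1])
    c=vision.calibration(n); print(n,c)
    v=np.array(c["view"]); print(-v[:3,:3].T@v[:3,3])
print(bot.get_state())
E
```

```text
pics
side {'mtx': array([[452.27591171,   0.        , 281.17677957],
       [  0.        , 452.27591171, 204.53540286],
       [  0.        ,   0.        ,   1.        ]]), 'dist': array([0.02914345, 0.        , 0.        , 0.        , 0.        ]), 'view': array([[ 0.99984409,  0.01310679, -0.01183282, -0.53185229],
       [ 0.00148522,  0.60531586,  0.79598398, -0.08398144],
       [ 0.01759539, -0.79587745,  0.60520202, -0.97109154],
       [ 0.        ,  0.        ,  0.        ,  1.        ]])}
[ 0.54898083 -0.71506369  0.64826112]
top {'mtx': array([[539.27224017,   0.        , 283.65692977],
       [  0.        , 539.27224017, 204.36809667],
       [  0.        ,   0.        ,   1.        ]]), 'dist': array([-0.18844066,  0.        ,  0.        ,  0.        ,  0.        ]), 'view': array([[ 0.0244604 , -0.99965524,  0.0095441 , -0.03856357],
       [ 0.99672598,  0.02512245,  0.07685168, -0.52072251],
       [-0.07706496,  0.00763303,  0.99699686, -0.97834156],
       [ 0.        ,  0.        ,  0.        ,  1.        ]])}
[ 0.44456508 -0.01800074  1.01578991]
{'t': 0.1, 'joint_positions': array([-1.18958359e+00,  1.24418435e-01,  1.65153539e+00,  2.23375021e-05,
        1.36749949e+00, -8.26036123e-02]), 'joint_vel': array([ 1.63346253e-03, -2.64499312e-03, -3.54028974e-03,  9.38295040e-04,
       -9.43965149e-04,  4.01766189e-05]), 'joint_efforts': array([ 5.36158041e-04, -4.24932182e+01, -3.66653609e+01, -6.66873788e-06,
        3.91373149e-03, -1.55164474e-05]), 'tcp_pos': array([ 0.29055897, -0.58082782,  0.23019103]), 'tool_rot': array([-3.05569870e+00, -7.21617493e-01,  4.00546675e-04]), 'wrist_force': array([-0.2085287 , -0.13289449,  0.10068351]), 'wrist_torque': array([ 0.01306155, -0.01594742, -0.01355484]), 'gripper_width': 0.0851946872752738}
```

View pics/side0.png

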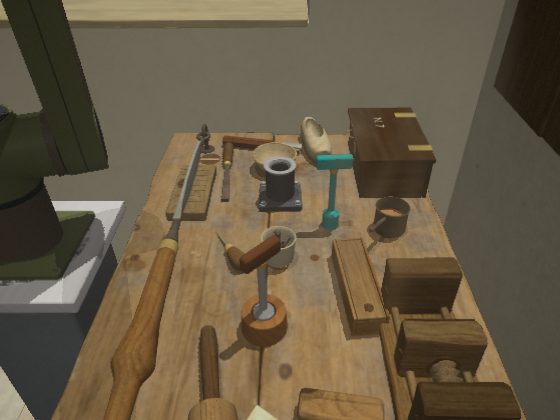

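View pics/top0.png

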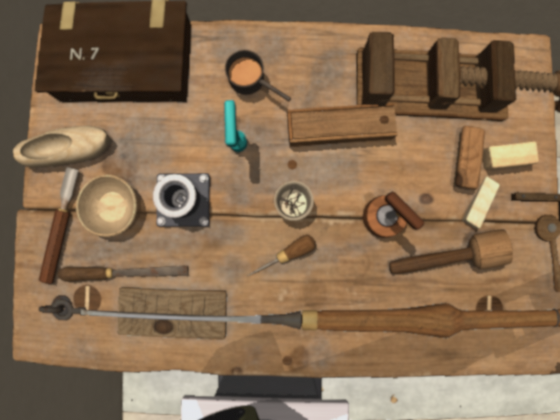

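The side view shows the key in its stand (stand at about 264,320, handle about 262,254), the pedestal at about (280,185), and the cup and awl between them. The turquoise decoy is at (333,190). In the top view the handle is at about (404,210), the stand at (386,216), the bore at (176,197), the cup at (294,203) and the awl at about (290,252). I'll zoom in next.

```bash
cat > h.py <<'E'
import numpy as np, cv2
from plant import bot, vision
from scipy.spatial.transform import Rotation as R
C={n:vision.calibration(n) for n in("side","top")}
F=np.diag([1.,-1,-1])
def proj(n,P):
    c=C[n];v=np.array(c["view"]);P=np.atleast_2d(P).astype(float)
    p=(P@v[:3,:3].T+v[:3,3])@F
    return cv2.projectPoints(p.reshape(-1,1,3),np.zeros(3),np.zeros(3),c["mtx"],c["dist"])[0].reshape(-1,2)
def ray(n,uv):
    c=C[n];v=np.array(c["view"])
    q=cv2.undistortPoints(np.array(uv,float).reshape(-1,1,2),c["mtx"],c["dist"]).reshape(-1,2)
    d=np.c_[q,np.ones(len(q))]@F@v[:3,:3]
    return -v[:3,:3].T@v[:3,3],d
def onz(n,uv,z):
    o,d=ray(n,uv); return o+d*((z-o[2])/d[:,2])[:,None]
def tri(us,ut):
    A=np.zeros((3,3));b=np.zeros(3);L=[]
    for n,u in(("side",us),("top",ut)):
        o,d=ray(n,[u]);d=d[0]/np.linalg.norm(d[0]);M=np.eye(3)-np.outer(d,d);A+=M;b+=M@o;L.append((o,M))
    p=np.linalg.solve(A,b);return p,[np.linalg.norm(M@(p-o)) for o,M in L]
def zoom(im,name,x0,y0,w,h,s):
    cv2.imwrite(f"pics/{name}.png",cv2.resize(im[y0:y0+h,x0:x0+w,::-1],None,fx=s,fy=s,interpolation=cv2.INTER_CUBIC))
E
python3 - <<'E'
import cv2
from h import *
s=cv2.imread("pics/side0.png")[:,:,::-1];t=cv2.imread("pics/top0.png")[:,:,::-1]
zoom(s,"s_key",210,220,100,130,4.5)
zoom(t,"t_key",350,180,90,70,7)
zoom(s,"s_ped",240,140,80,80,7)
zoom(t,"t_ped",140,160,80,80,7)
E
```

```text
(no output)
```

View pics/s_key.png

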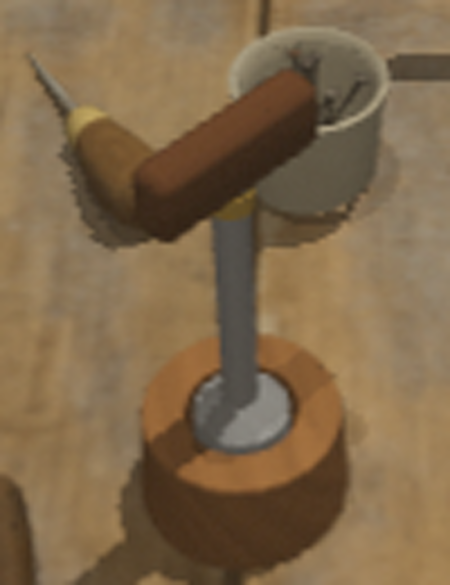

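View pics/t_key.png

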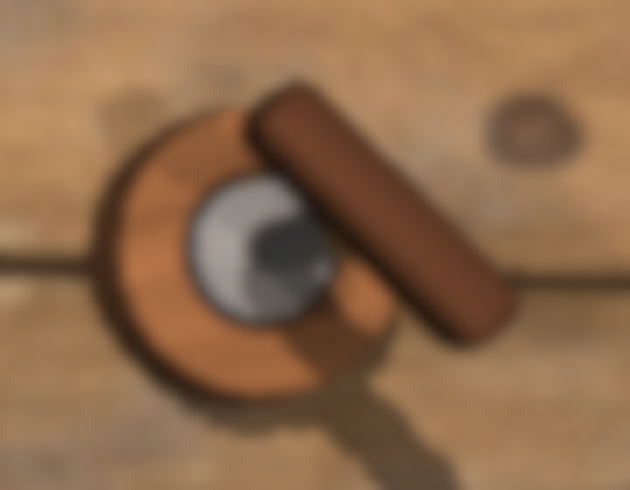

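View pics/s_ped.png

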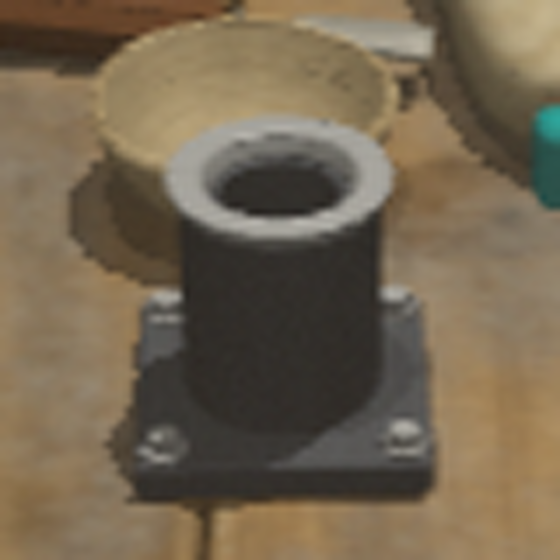

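View pics/t_ped.png

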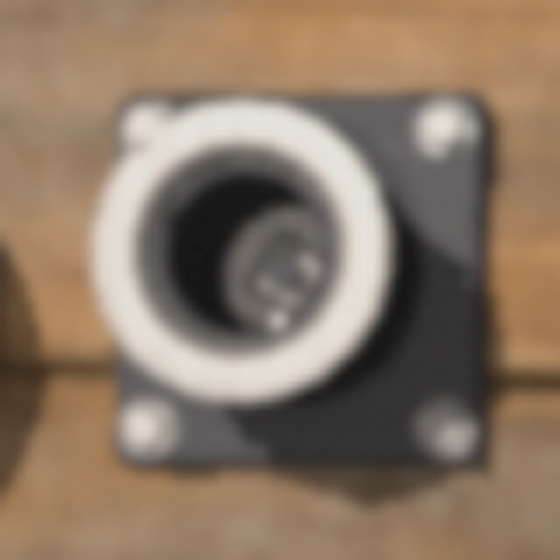

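```bash
python3 - <<'E'
from h import *
def S(x,y): return (210+x/4.5-.5,220+y/4.5-.5)
def T(x,y): return (350+x/7-.5,180+y/7-.5)
def SP(x,y): return (240+x/7-.5,140+y/7-.5)
def TP(x,y): return (140+x/7-.5,160+y/7-.5)
# centres on plane
print("rim side",onz("side",[SP(280,178)],.096),"top",onz("top",[TP(242,250)],.096))
print("tri",tri(SP(280,178),TP(242,250)))
print("stand side",onz("side",[S(244,412)],.045),"top",onz("top",[T(262,252)],.045), tri(S(244,412),T(262,252)))
print("socket side",onz("side",[S(242,410)],.045),"top",onz("top",[T(262,250)],.045))
print("flange corners top",onz("top",[TP(120,96),TP(485,96),TP(485,463),TP(122,463)],.014))
print("flange side",onz("side",[SP(136,495),SP(432,490)],.0))
# handle top face ends centre line
e=[T(285,95),T(488,320)]
print("handle top",onz("top",e,.189),onz("top",[np.mean(e,0)],.182))
es=[S(295,85),S(155,185)]
print("handle side",onz("side",es,.189))
cp=onz("top",[(294,202)],.062);print("cup",cp)
aw=onz("top",[(315,240),(252,275)],.015);print("awl",aw)
E
```

```text
rim side [[0.52714548 0.16038335 0.096     ]] top [[0.52672084 0.16414998 0.096     ]]
tri (array([0.52700125, 0.16469387, 0.09327468]), [np.float64(3.700073032579949e-05), np.float64(3.7000730325920445e-05)])
stand side [[ 0.5059648  -0.21758607  0.045     ]] top [[ 0.50403535 -0.21372445  0.045     ]] (array([ 0.50498185, -0.21443599,  0.04104527]), [np.float64(0.0007089881431671369), np.float64(0.0007089881431672177)])
socket side [[ 0.5051746  -0.21664719  0.045     ]] top [[ 0.50455588 -0.21371865  0.045     ]]
flange corners top [[0.57495656 0.21561653 0.014     ]
 [0.5770968  0.11627429 0.014     ]
 [0.4787569  0.11276686 0.014     ]
 [0.47604478 0.21075659 0.014     ]]
flange side [[0.4785298  0.11568849 0.        ]
 [0.57713091 0.11819329 0.        ]]
handle top [[ 0.53026159 -0.1895487   0.189     ]
 [ 0.48125945 -0.23604229  0.189     ]] [[ 0.50629035 -0.21437132  0.182     ]]
handle side [[ 0.52739581 -0.19652221  0.189     ]
 [ 0.48361531 -0.2447326   0.189     ]]
cup [[ 0.52296758 -0.04355427  0.062     ]]
awl [[ 0.45709031 -0.08543267  0.015     ]
 [ 0.38950641  0.02964887  0.015     ]]
```

```bash
cat >> h.py <<'E'
def ori(a):
    x=np.array([np.cos(a),np.sin(a),0]);z=np.array([0,0,-1.]);y=np.cross(z,x)
    return R.from_matrix(np.c_[x,y,z]).as_rotvec()
def yaw():
    m=R.from_rotvec(bot.get_state()["tool_rot"]).as_matrix();return np.arctan2(m[1,0],m[0,0])
def st(k=""):
    s=bot.get_state();print(k,"t%.2f"%s["t"],"tcp",s["tcp_pos"].round(4),"yaw%.3f"%yaw(),"j6 %.3f"%s["joint_positions"][5],"F",s["wrist_force"].round(2),"M",s["wrist_torque"].round(3),"g%.4f"%s["gripper_width"]);return s
E
python3 - <<'E'
from h import *
a=np.radians(45)
for p,y in(((.505,-.2145,.3),a),((.505,-.2145,.156),a),((.527,.164,.30),a),((.527,.164,.163),a+2.5)):
    q=bot.ik(p,ori(y));print(None if q is None else np.round(q,3))
bot.goto((.5053,-.2145,.26),ori(a)); st()
for n in("side","top"):
    im=vision.snapshot(n); zoom(im,n+"1",*((200,180,120,170,4) if n=="side" else (330,150,120,120,5)))
E
```

```text
[-0.5   -0.135  1.794 -0.     1.483  0.286]
[-0.5   -0.04   1.95  -0.     1.232  0.286]
[ 0.204 -0.128  1.787 -0.     1.482  0.99 ]
[ 0.204 -0.039  1.937  0.     1.244 -1.51 ]
 t1.67 tcp [ 0.5051 -0.2153  0.2599] yaw0.784 j6 0.286 F [-0.62 -0.57 -0.09] M [ 0.045 -0.026  0.01 ] g0.0856
```

View pics/side1.png

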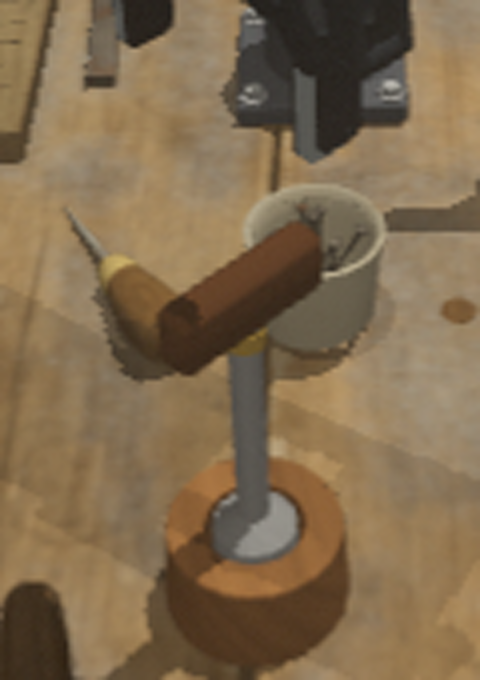

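View pics/top1.png

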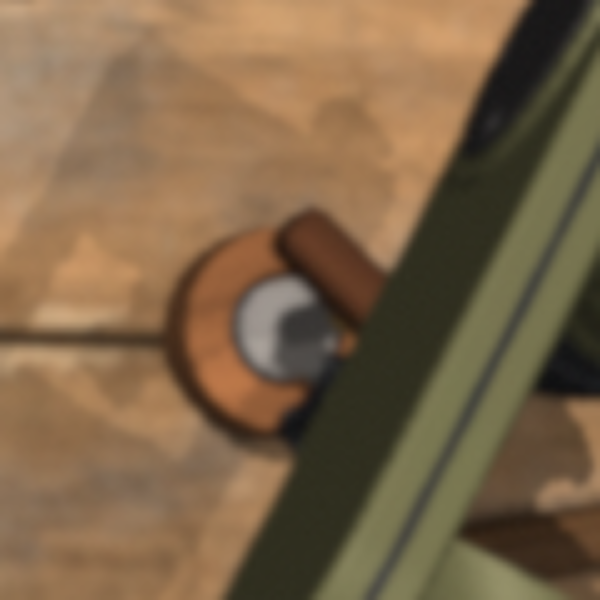

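```bash
python3 - <<'E'
from h import *
s=cv2.imread("pics/side0.png");t=cv2.imread("pics/top0.png")
k=5
out=[]
for n,im,(x0,y0,w,h) in(("side",s,(225,215,80,130)),("top",t,(355,180,80,70))):
    c=cv2.resize(im[y0:y0+h,x0:x0+w],None,fx=k,fy=k,interpolation=cv2.INTER_CUBIC)
    for ya,col in((43,(0,255,0)),(47,(255,255,0))):
        a=np.radians(ya);ct=np.array([.505,-.2145,.175])
        ex=np.array([np.cos(a),np.sin(a),0]);ey=np.array([-np.sin(a),np.cos(a),0])
        for z in(.014,-.014):
            P=[ct+sx*.037*ex+sy*.009*ey+[0,0,z] for sx,sy in((1,1),(1,-1),(-1,-1),(-1,1))]
            q=((proj(n,P)+.5-[x0,y0])*k).astype(int);cv2.polylines(c,[q],True,col,1)
    th=np.linspace(0,6.3,40)
    P=np.c_[.505+.04*np.cos(th),-.2145+.04*np.sin(th),0*th+.045]
    cv2.polylines(c,[((proj(n,P)+.5-[x0,y0])*k).astype(int)],True,(0,0,255),1)
    cv2.imwrite(f"pics/ov_{n}.png",c[:600])
E
```

```text
(no output)
```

View pics/ov_side.png

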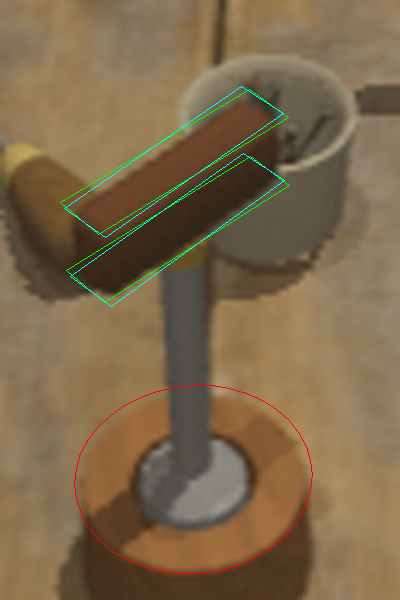

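View pics/ov_top.png

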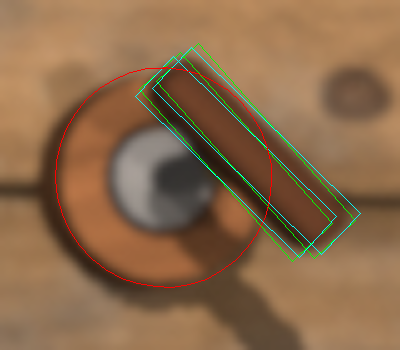

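The overlay agrees in both views: handle yaw is about 45° and the stand is at (0.505, -0.2145). The side view sits about 1 px off. I'll grip the key now.

```bash
python3 - <<'E'
from h import *
a=np.radians(45.5)
print(bot.move_l((.505,-.2145,.153),ori(a),vel=.12,contact_N=8)); st("down")
bot.set_gripper(0.0,90); st("grip")
print(bot.move_l((.505,-.2145,.175),vel=.08)); st("lift")
for n in("side","top"):
    im=vision.snapshot(n); zoom(im,n+"2",*((200,180,120,170,3.5) if n=="side" else (330,150,120,120,5)))
E
```

```text
False
down t2.81 tcp [ 0.5056 -0.2148  0.154 ] yaw0.794 j6 0.277 F [-0.44 -0.27  0.57] M [ 0.01  -0.02   0.016] g0.0855
grip t3.43 tcp [ 0.5052 -0.2146  0.1534] yaw0.794 j6 0.277 F [ 0.2  -0.08  1.45] M [-0.012 -0.075 -0.036] g0.0169
False
lift t3.86 tcp [ 0.5052 -0.2146  0.1757] yaw0.794 j6 0.277 F [-0.39  0.33 -3.42] M [-0.002  0.056 -0.021] g0.0168
```

View pics/side2.png

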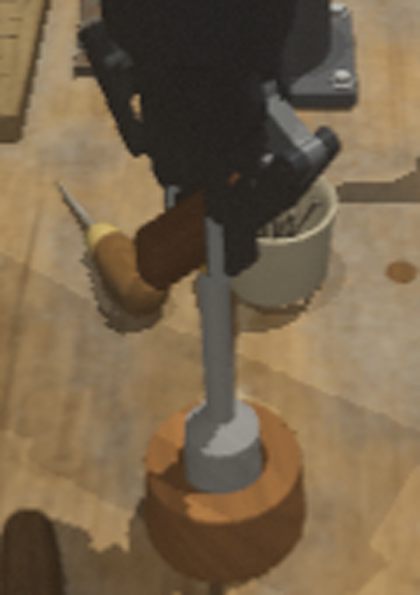

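The key came out of the stand; the force shows its weight of about 3.4 N. Next I'll carry it over the bore.

```bash
python3 - <<'E'
from h import *
bot.move_l((.505,-.2145,.265),vel=.2)
bot.goto((.527,.1638,.265),ori(3.07)); bot.wait(.3); st("hover")
for n in("side","top"):
    im=vision.snapshot(n); cv2.imwrite(f"pics/{n}3raw.png",im[:,:,::-1]); zoom(im,n+"3",*((230,60,100,150,4) if n=="side" else (110,130,120,120,5)))
E
```

```text
hover t6.28 tcp [0.5272 0.1632 0.265 ] yaw3.069 j6 -1.295 F [-0.16 -0.01 -2.02] M [ 0.006 -0.027  0.047] g0.0170
```

View pics/side3.png

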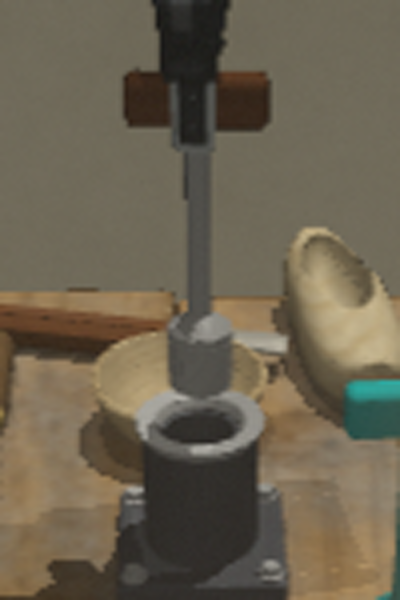

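View pics/top3.png

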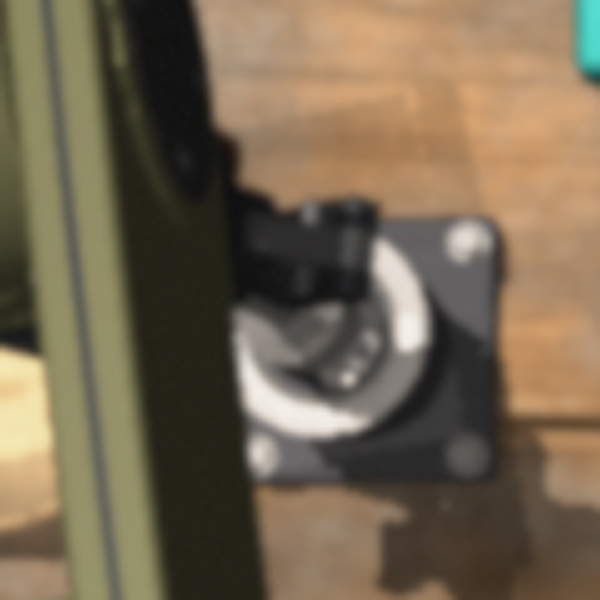

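```bash
python3 - <<'E'
from h import *
th=np.linspace(0,6.283,200)
def circ(n,c,r):
    q=proj(n,np.c_[c[0]+r*np.cos(th),c[1]+r*np.sin(th),0*th+c[2]]);return q.min(0),q.max(0)
def z4(q): return (np.array(q)+.5-[230,60])*4
lo,hi=circ("side",(.527,.164,.096),.038);print("rim",z4(lo),z4(hi))
lo,hi=circ("side",(.5272,.1632,.1216),.0185);print("foot",z4(lo),z4(hi))
lo,hi=circ("side",(.5272,.1632,.1566),.0185);print("sock top",z4(lo),z4(hi))
im=cv2.imread("pics/side3raw.png")
zoom(im[:,:,::-1],"s3z",262,132,40,48,12)
im=cv2.imread("pics/top3raw.png")
zoom(im[:,:,::-1],"t3z",150,165,55,55,10)
E
```

```text
rim [133.34811943 383.80155237] [266.36263772 454.91860153]
foot [166.65671762 363.59237294] [232.42389038 397.65599018]
sock top [165.04482281 309.15328385] [232.22407272 342.34252346]
```

View pics/s3z.png

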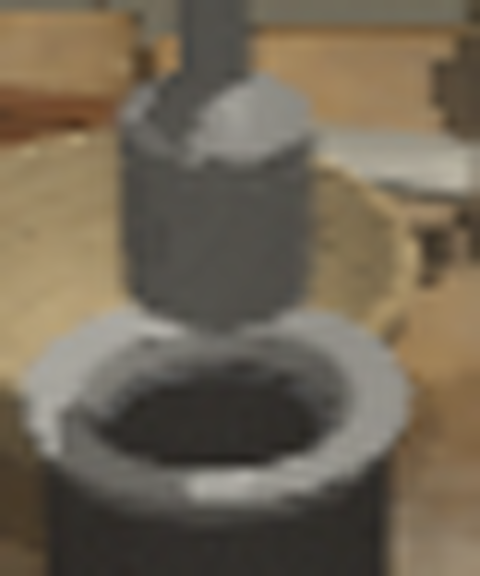

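View pics/t3z.png

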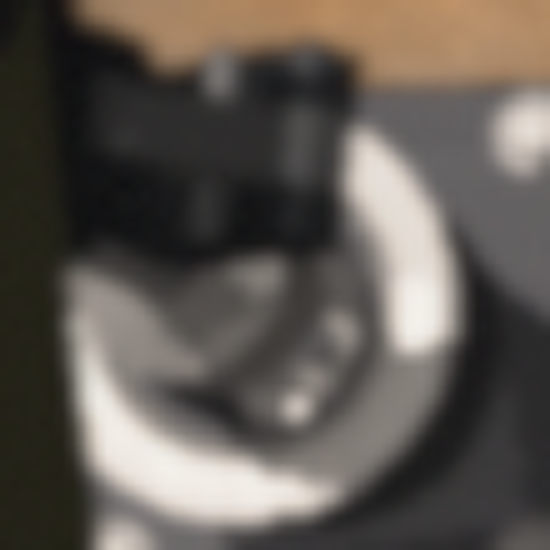

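```bash
cat >> h.py <<'E'
def ov(im,n,box,k,circs,name):
    x0,y0,w,h=box
    c=cv2.resize(im[y0:y0+h,x0:x0+w],None,fx=k,fy=k,interpolation=cv2.INTER_CUBIC)
    th=np.linspace(0,6.2832,90)
    for (x,y,z,r,col) in circs:
        q=proj(n,np.c_[x+r*np.cos(th),y+r*np.sin(th),0*th+z])
        cv2.polylines(c,[np.round((q+.5-[x0,y0])*k).astype(int)],True,col,1)
    cv2.imwrite(f"pics/{name}.png",c)
E
python3 - <<'E'
from h import *
t=cv2.imread("pics/top3raw.png");s=cv2.imread("pics/side3raw.png")
G=(0,255,0);Rr=(0,0,255);Y=(0,255,255)
cs=[(.5272,.1632,.1216,.0185,G),(.5272,.1632,.1566,.0185,G),(.527,.164,.096,.038,Rr),(.527,.164,.088,.02,Y)]
ov(t,"top",(150,165,55,55),10,cs,"ovt3"); ov(s,"side",(255,130,55,55),10,cs,"ovs3")
a=cv2.hconcat([cv2.imread("pics/ovt3.png"),cv2.imread("pics/ovs3.png")]);cv2.imwrite("pics/ov3.png",cv2.resize(a,(800,400)))
E
```

```text
(no output)
```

View pics/ov3.png

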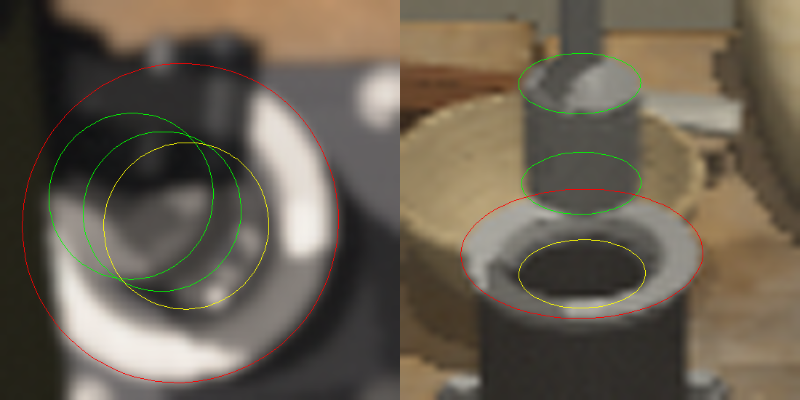

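```bash
python3 - <<'E'
from h import *
t=cv2.imread("pics/top3raw.png")
c=cv2.createCLAHE(4,(4,4)).apply(cv2.cvtColor(t,cv2.COLOR_BGR2GRAY)[165:220,150:205])
c=cv2.cvtColor(c,cv2.COLOR_GRAY2BGR)
cv2.imwrite("pics/t3c.png",cv2.resize(c,None,fx=10,fy=10,interpolation=cv2.INTER_CUBIC))
E
```

```text
(no output)
```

View pics/t3c.png

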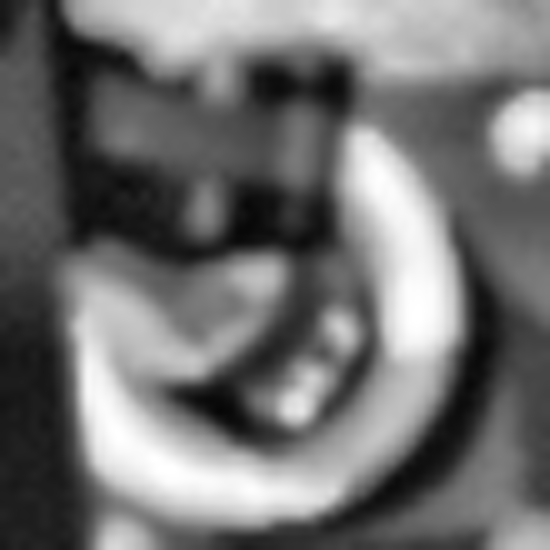

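Side view: the key's axis lines up with the bore in x to within 0.5 mm. In y the top view says about 0 and the side view says the key is about 4 mm too far out. The flared mouth is about 50 mm wide, so I'll take a y between the two and feel my way down.

```bash
python3 - <<'E'
from h import *
bot.move_l((.5272,.1622,.255),vel=.1); s0=st("pre")
c=bot.move_l((.5272,.1622,.205),vel=.04,contact_N=4); s=st("desc"); print(c,"foot z",s["tcp_pos"][2]-.1434,s["wrist_force"]-s0["wrist_force"],s["wrist_torque"]-s0["wrist_torque"])
E
```

```text
pre t6.62 tcp [0.5266 0.1619 0.2537] yaw3.070 j6 -1.298 F [-0.32  0.41 -2.92] M [0.007 0.021 0.014] g0.0168
desc t8.03 tcp [0.5273 0.1623 0.2054] yaw3.070 j6 -1.298 F [ 0.25  0.21 -2.23] M [0.07  0.066 0.029] g0.0167
False foot z 0.06197881086035453 [ 0.56753445 -0.1967926   0.68692125] [0.06339082 0.04572891 0.01527659]
```

```bash
python3 - <<'E'
from h import *
s0=st("pre")
c=bot.move_l((.5272,.1622,.158),vel=.03,contact_N=5); s=st("desc"); print(c,"foot z",s["tcp_pos"][2]-.1434,s["wrist_force"]-s0["wrist_force"],s["wrist_torque"]-s0["wrist_torque"])
E
```

```text
pre t8.03 tcp [0.5273 0.1623 0.2054] yaw3.070 j6 -1.298 F [ 0.25  0.21 -2.23] M [0.07  0.066 0.029] g0.0167
desc t9.07 tcp [0.5271 0.1623 0.1723] yaw3.070 j6 -1.298 F [-0.69  0.31  3.78] M [ 0.027  0.064 -0.015] g0.0170
True foot z 0.028875988345520576 [-0.94026904  0.10388501  6.01595004] [-0.04385364 -0.00241452 -0.04457602]
```

The key stopped 11.9 mm above the bore floor, as expected for a socket resting on the nut. I'll start the search turn with a light press.

```bash
python3 - <<'E'
from h import *
p=np.array([.5272,.1622,.1715]); a=3.07
for i in range(24):
    a-=.08
    try: bot.move_l(p,ori(a),vel=.1)
    except Exception as e: print(e);break
    s=bot.get_state();fz=s["wrist_force"][2]+2.8;z=s["tcp_pos"][2]
    print(i,"t%.2f a%.3f zc%.4f z%.4f fz%.1f Mz%.3f"%(s["t"],yaw(),p[2],z,fz,s["wrist_torque"][2]))
    if z<.168: break
    if fz<2.5:
        c=bot.move_l(p-[0,0,.006],vel=.02,contact_N=4)
        s=bot.get_state();z=s["tcp_pos"][2];print("  press",c,"z%.4f fz%.1f"%(z,s["wrist_force"][2]+2.8))
        if z<.168 or not c: break
        p[2]=z-.0005
    elif fz>8: p[2]+=.0004
st()
E
```

```text
0 t9.32 a2.992 zc0.1715 z0.1721 fz5.0 Mz0.035
1 t9.57 a2.913 zc0.1715 z0.1718 fz5.1 Mz0.013
2 t9.82 a2.833 zc0.1715 z0.1715 fz5.2 Mz0.028
3 t10.07 a2.753 zc0.1715 z0.1713 fz3.9 Mz-0.011
4 t10.32 a2.674 zc0.1715 z0.1712 fz2.4 Mz0.008
  press True z0.1695 fz1.8
5 t10.78 a2.592 zc0.1690 z0.1682 fz0.5 Mz0.060
  press False z0.1624 fz-2.0
 t11.22 tcp [0.5269 0.1623 0.1624] yaw2.590 j6 -0.818 F [ 0.18  3.06 -4.79] M [ 0.919  0.08  -0.022] g0.0171
```

```bash
python3 - <<'E'
from h import *
bot.move_l((.5272,.1632,.1624),vel=.02); st("shift")
c=bot.move_l((.5272,.1632,.158),vel=.02,contact_N=6);print(c); s=st("down"); print("foot above floor",s["tcp_pos"][2]-.1434-.017)
E
```

```text
shift t11.47 tcp [0.527  0.163  0.1621] yaw2.590 j6 -0.816 F [-0.81  1.73 -3.02] M [0.484 0.237 0.065] g0.0171
True
down t11.70 tcp [0.527  0.1632 0.1603] yaw2.590 j6 -0.816 F [-0.8  -0.05  5.3 ] M [0.114 0.276 0.054] g0.0169
foot above floor -9.775026615506388e-05
```

The key is fully home: the foot height agrees within 0.1 mm. Next I'll turn the nut clockwise in small steps while watching Mz.

```bash
python3 - <<'E'
from h import *
p=np.array([.5271,.1633,.1601]); a=2.59; hist=[]
b=np.mean([bot.get_state()["wrist_torque"][2]]);pr=0
for i in range(60):
    step=.05 if pr<.25 else .025
    a-=step; bot.move_l(p,ori(a),vel=.1); 
    s=bot.get_state();mz=s["wrist_torque"][2];hist.append(mz);pr=mz
    print("t%.2f a%.3f cmd%.3f z%.4f Mz%.3f F %s"%(s["t"],yaw(),a,s["tcp_pos"][2],mz,s["wrist_force"].round(1)))
    if mz>.40: break
st()
E
```

```text
t11.95 a2.541 cmd2.540 z0.1604 Mz-0.011 F [-2.7  1.8  0.7]
t12.20 a2.492 cmd2.490 z0.1604 Mz0.045 F [-2.4  2.1  1.3]
t12.45 a2.442 cmd2.440 z0.1604 Mz0.076 F [-2.7  2.5  1.6]
t12.70 a2.392 cmd2.390 z0.1604 Mz0.071 F [-2.2  2.2  4.5]
t12.95 a2.342 cmd2.340 z0.1603 Mz0.073 F [-3.9  2.7  4.6]
t13.20 a2.292 cmd2.290 z0.1603 Mz0.046 F [-3.   3.7  4.4]
t13.45 a2.242 cmd2.240 z0.1604 Mz0.095 F [-3.1  3.4  5.4]
t13.70 a2.192 cmd2.190 z0.1604 Mz0.023 F [-2.6  3.1  5.7]
t13.95 a2.142 cmd2.140 z0.1604 Mz0.075 F [-3.   2.6  5.4]
t14.20 a2.092 cmd2.090 z0.1603 Mz0.069 F [-3.9  2.8  5.3]
t14.45 a2.042 cmd2.040 z0.1604 Mz0.099 F [-3.   3.8  4.6]
t14.70 a1.992 cmd1.990 z0.1603 Mz0.036 F [-3.5  3.9  5.8]
t14.95 a1.942 cmd1.940 z0.1603 Mz0.104 F [-3.2  2.9  5.3]
t15.20 a1.892 cmd1.890 z0.1603 Mz0.057 F [-3.7  3.4  4.7]
t15.45 a1.842 cmd1.840 z0.1603 Mz0.064 F [-3.2  2.3  5.7]
t15.70 a1.792 cmd1.790 z0.1603 Mz0.080 F [-3.4  3.6  5. ]
t15.95 a1.742 cmd1.740 z0.1603 Mz0.031 F [-3.1  3.4  5.4]
t16.20 a1.693 cmd1.690 z0.1603 Mz0.196 F [-3.2  2.6  4.9]
t16.45 a1.643 cmd1.640 z0.1603 Mz0.368 F [-3.9  2.7  5.9]
t16.70 a1.618 cmd1.615 z0.1604 Mz0.421 F [-3.4  3.6  4.6]
 t16.70 tcp [0.5272 0.1635 0.1604] yaw1.618 j6 0.156 F [-3.44  3.56  4.59] M [0.891 0.909 0.421] g0.0170
```

```bash
python3 - <<'E'
from h import *
bot.move_l((.5271,.1633,.1601),ori(1.602),vel=.1)
for i in range(8):
    bot.wait(.1);s=bot.get_state();print("%.3f"%s["wrist_torque"][2],end=" ")
st()
E
```

```text
0.530 0.542 0.502 0.441 0.564 0.465 0.523 0.535  t17.75 tcp [0.5272 0.1635 0.1603] yaw1.606 j6 0.169 F [-2.9   2.91  5.23] M [0.889 0.957 0.535] g0.0167
```

It held a mean of about 0.51 N m for 0.8 s. I'll release the twist and draw the key out.

```bash
python3 - <<'E'
from h import *
bot.move_l((.5272,.1635,.1603),ori(1.80),vel=.1); st("relax")
c=bot.move_l((.5272,.1635,.20),vel=.05,contact_N=12);print(c);st("up")
if not c:
    bot.move_l((.5272,.1635,.265),vel=.12);st("out")
    bot.goto((.5052,-.2146,.265),ori(.794)); bot.wait(.2);st("stand")
    for n in("side","top"):
        im=vision.snapshot(n);cv2.imwrite(f"pics/{n}4raw.png",im[:,:,::-1])
    s=cv2.imread("pics/side4raw.png");zoom(s[:,:,::-1],"side4",190,120,150,220,2.7)
    s=cv2.imread("pics/top4raw.png");zoom(s[:,:,::-1],"top4",140,150,300,150,2.6)
E
```

```text
relax t18.10 tcp [0.5273 0.1635 0.1603] yaw1.799 j6 -0.024 F [-3.07  2.27  3.84] M [0.778 0.698 0.174] g0.0171
False
up t19.04 tcp [0.527  0.1634 0.1997] yaw1.800 j6 -0.026 F [-0.98  0.18 -3.3 ] M [-0.038 -0.002 -0.062] g0.0169
out t19.73 tcp [0.5268 0.1634 0.2643] yaw1.800 j6 -0.026 F [ 0.41  0.13 -2.97] M [-0.005  0.02  -0.002] g0.0172
stand t21.34 tcp [ 0.5056 -0.2136  0.265 ] yaw0.796 j6 0.277 F [ 0.44  0.05 -2.56] M [ 0.03  -0.009  0.017] g0.0169
```

View pics/side4.png

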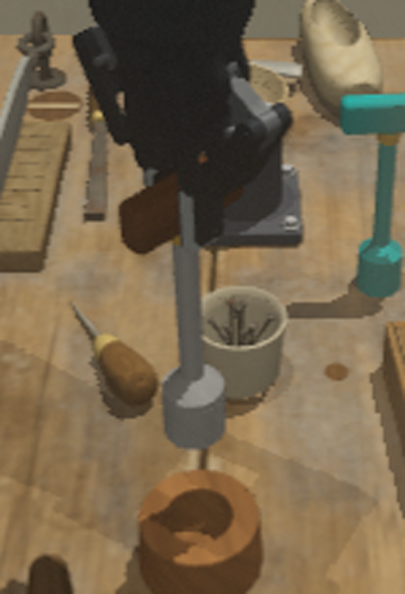

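View pics/top4.png

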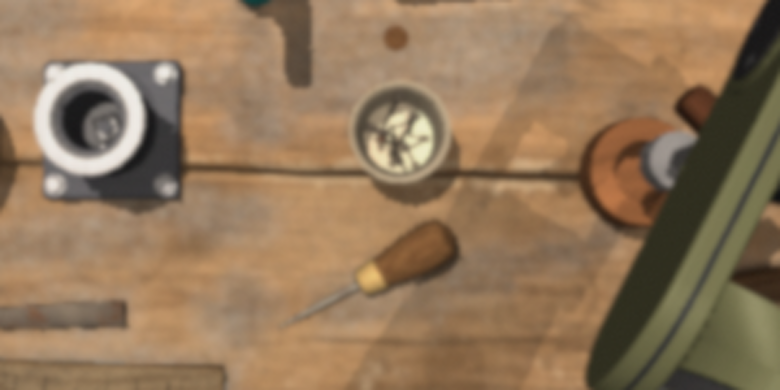

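The side view shows the key held upright above the stand, with its foot at about (262,282). The cup at about (280,247) and the awl at about (237,257) are where they were. Lowering now.

```bash
python3 - <<'E'
from h import *
bot.move_l((.5052,-.2146,.205),vel=.1);st("pre")
c=bot.move_l((.5052,-.2146,.150),vel=.04,contact_N=4);print(c);s=st("down");print("foot z",s["tcp_pos"][2]-.1434)
E
```

```text
pre t22.19 tcp [ 0.5055 -0.2148  0.2055] yaw0.794 j6 0.277 F [ 0.57 -0.27 -3.01] M [-0.066  0.04   0.018] g0.0171
True
down t23.37 tcp [ 0.505  -0.2145  0.1533] yaw0.794 j6 0.277 F [-0.65  0.05  6.14] M [-0.036 -0.     0.019] g0.0171
foot z 0.009945183447102324
```

```bash
python3 - <<'E'
from h import *
bot.move_l((.505,-.2145,.1535),vel=.02);st()
bot.set_gripper(.06);st("open")
bot.move_l((.505,-.2145,.26),vel=.1);st("up")
bot.goto((.30,-.50,.30),ori(.45)); st("away")
for n in("side","top"):
    im=vision.snapshot(n);cv2.imwrite(f"pics/{n}5.png",im[:,:,::-1])
t=cv2.imread("pics/top5.png");s=cv2.imread("pics/side5.png")
a=np.radians(45)
G=(0,255,0);Rr=(0,0,255)
cs=[(.505,-.2145,.045,.04,Rr),(.505,-.2145,.045,.0185,G)]
ov(s,"side",(215,220,90,130),4.5,cs,"ovs5");ov(t,"top",(350,175,90,80),7,cs,"ovt5")
for n,i in(("side",s),("top",t)):
    o=cv2.imread(f"pics/{n}0.png");d=np.abs(i.astype(int)-o).max(2)
    print(n,"diff cup/awl",(d[215:275,205:250] if n=="side" else d[180:285,245:325]).mean())
E
```

```text
t23.66 tcp [ 0.505  -0.2145  0.1534] yaw0.794 j6 0.277 F [-0.84 -0.09  0.65] M [-0.027 -0.064 -0.056] g0.0170
open t24.14 tcp [ 0.505  -0.2145  0.1535] yaw0.794 j6 0.277 F [-0.18 -0.4   0.21] M [-0.013 -0.063  0.005] g0.0601
up t25.36 tcp [ 0.5046 -0.2143  0.2589] yaw0.794 j6 0.277 F [-0.8  -0.88 -0.46] M [-0.018 -0.018 -0.005] g0.0601
away t26.69 tcp [ 0.3007 -0.4993  0.2997] yaw0.451 j6 -0.002 F [ 0.42 -0.57 -0.4 ] M [-0.023  0.059  0.012] g0.0601
side diff cup/awl 1.548148148148148
top diff cup/awl 0.6895238095238095
```

View pics/ovs5.png

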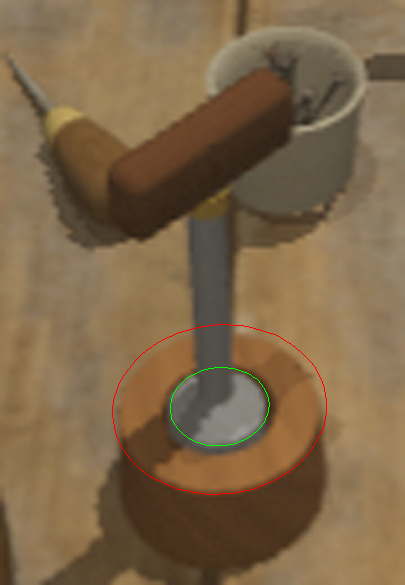

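View pics/ovt5.png

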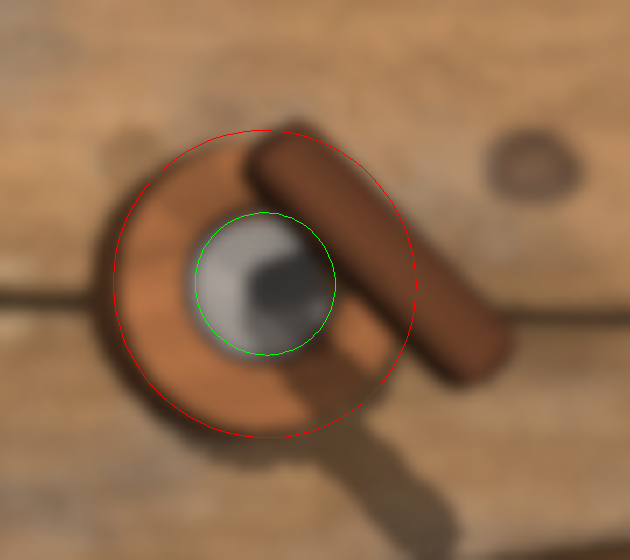

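View pics/top5.png

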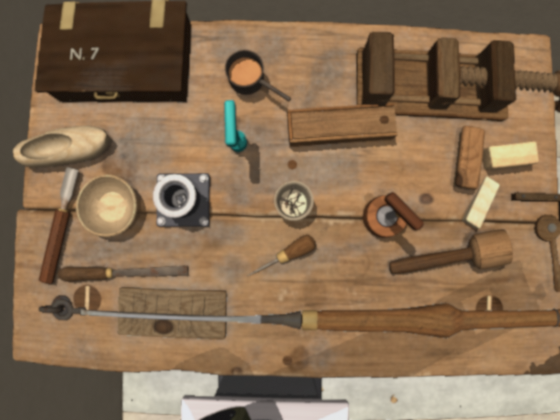

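The key stands upright and centred in its stand, at about (386,215) in the top view. The cup (294,203) and awl (290,250) haven't moved, and the robot is clear. Handing in.

```bash
python3 - <<'E'
from plant import bot
bot.close_job(); print(bot.get_state()["t"])
E
```

```text
the job is handed in; nothing more can be done
the job is handed in; nothing more can be done
```

I tightened the nut with the socket key, stood the key back in its stand and handed the job in at about 27 s of the 67 s. No verdict was reported.

- **Seating:** The key entered the bore without contact and first stopped 12 mm above the floor. It dropped over the nut after a turn of about 0.48 rad under roughly 5 N. The foot height, worked out from the tool position, was within 0.1 mm of the washer.
- **Tightening:** I turned clockwise about 0.98 rad until the torque rose. Over the 0.8 s hold the wrist read a mean of 0.51 N m, with single readings from 0.44 to 0.56 N m. I then eased the twist off and drew the key out without it catching.
- **Final state:** The last pictures show the key upright and centred in its stand. By tool height the foot was on the stand's floor. The cup and awl are unmoved, and the arm is clear and touching nothing.

Three readings disagreed or could not be checked:

- **Cameras:** The side and top views differed by 3–4 mm in y. I took a value between them and corrected by feel.
- **Drag torque:** While the nut was running down, the wrist read about 0.065 N m where the drag should be 0.12 N m. The true held torque may therefore have been about 0.05 N m higher than read, still well below 1 N m.
- **Nut after release:** 0.17 N m was still showing just before I drew the key out. It was still in the tightening direction, so I took the nut not to have been backed off, but I had no direct check of it afterwards.

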